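Make the bench amplifier safe and unbolt its guard

ROBOT

A 6-joint arm with a two-finger parallel gripper is mounted at the origin on the work surface. World frame = base frame: x ahead of the robot, y to its left, z up, the work surface at z = 0. Lengths are in m, angles in rad, forces in N, time in s.
With the tool pointing down it reaches from about 0.25 to 0.775 m from the base axis. Payload 4 kg.
Tool frame: the origin (TCP) lies midway between the tips of the shut fingers; the grasp point (between the pads) lies 19 mm behind it (robot.tcp_to_grasp is the distance from the TCP to the grasp point, in m); x points along the fingers, y is the direction in which the jaws open and shut, and the axes are right-handed (so a half turn about x gives the same grasp; the last joint's range is limited). The gripper opens to 94 mm and grips with 3 to 60 N. Pads are 16 mm wide; open, the fingers measure 119 mm over their backs; the gripper's body (75 mm by 177 mm) begins 78 mm behind the grasp point.
Start: joints at [-1.268, 0.087, 1.371, -0, 1.684, -0.103], TCP at [0.217, -0.505, 0.206] pointing down, gripper open.
Joint ranges: [-3.1, 3.1], [-0.76, 2.03], [0.27, 2.55], [-1.08, 4.22], [0.17, 2.65], [-2.57, 2.57]. Speed limits (rad/s): [2.79, 2.79, 3.14, 3.14, 3.14, 3.14].

INTERFACE

Orientations are given as [roll, pitch, yaw] about the fixed x, y, z axes, in that order (R = Rz(yaw) Ry(pitch) Rx(roll)).
In Python, from bench import robot gives the robot as it stands.
- The arm moves only by the tool send_rows, never from a script. Its argument "increments" is a list of rows, each a list of 5 numbers: the opening, from -1 (shut) to 1 (fully open), so that 0 is half open, then the shift along the tool's x, y, z in m, then the turn about the tool's x in rad. In form: [[hand, tx, ty, tz, roll], ...]. A call has 1 to 5 rows; each row is the pose to reach, as a shift and turn from the pose commanded when the call began, along the tool's axes at that moment; what a row does not reach only later rows make up. A row lasts 1/12 s, in which the tool goes at most 41.7 mm and 7.16 degrees, less where a joint would pass 70% of its speed; a pose out of reach is approached as far as the arm can. A call with a gripper value outside its range is refused whole. The fingers move at their own pace and stop on an object; the grip force is fixed at half the most. Time passes only in rows, so rows that repeat a pose let the fingers close. It gives the time, the measured TCP pose, the force and the opening at its end, in the units of the state.
- robot.get_obs(): the state, without advancing time (a new reading comes with each control period).
- robot.snapshot(name): name is "scene" or "side" or "wrist"; returns a dict with "image" (480x640x3 uint8, red, green, blue), "intrinsics" (3x3 intrinsics, pixels), "k1" (the pictures are not rectified: a ray, as slopes to the right and down, at radius r is drawn at 1 + k1 r^2 times it, then the intrinsics apply), "world_from_camera" (4x4, takes a point from camera to world coordinates). Camera axes: x right, y down, z forward; pixel columns grow to the right and rows downward; lengths in m; the calibration is good to about 2 mm. A picture is of the moment at which its call begins. There is no depth.
- robot.close_job(): hands the job in, once; it reports no verdict.
The state is a dict: "time": time; "joint_positions": joint angles; "qvel": joint speeds; "joint_torque": joint torques, N m; "tool_pos": TCP position; "ee_rot": TCP orientation; "wrist_force": force on the tool from outside, world axes, zero at the start; "wrist_torque": the same for the moment, N m; "width": finger opening in m.
Only numpy, scipy, OpenCV 4.12 (cv2) and the standard library are available. Lean on these libraries where they do the work, as an engineer would, in place of code of your own. Each camera call takes 0.05 s, during which the arm holds its last target.

TASK

Get the amplifier's guard ready to open: before you draw its bolt, turn the selector on the grey load box to the red mark. Move the blue capacitor that stands in the bolt's way into the empty half of the blue bin, set down upright and not dropped, and lift the bolt's red-balled handle clear of its notch, slide the bolt fully out of the yellow keeper and lay the handle down in the other notch. Leave everything else on the bench where it is.

Things in the scene. Friction and masses are not known exactly. Their poses are not given: they have to be found in the camera images.
- chassis: black amplifier chassis, fixed, 150 (own x) x 300 (y) x 60 mm high, flat top; origin: centre of its underside; y runs along the bolt from the locked to the open end, +x away from the robot give or take the yaw. On top: the bolt on its base and straps, rear of x = -1 mm, up to 107 mm above the bench; the yellow keeper at the -y end, 106 mm high. In front only capacitor and jar.
- notch_locked (a point): fixed point, 94 mm above the bench: centre of the handle's red ball when the bolt is locked and the handle down. Axes of the chassis. The bolt's axis runs along y, 64 mm behind it (x = +64 mm) at the same height. A 6 mm guide wall at x = +33 to +39 mm, y = -55 to +125 mm, top 104 mm above the bench, has two notches 18 mm wide cut from above, at y = 0 and y = +70 mm, for the handle's rod.
- notch_open (a point): the same for the open notch: where the ball's centre must finally lie, 70 mm along y from notch_locked; same axes.
- handle_ball (a point): centre of the red ball, 22 mm diameter, on the end of the bolt's handle: a 10 mm round rod sticking out square from the bolt; the ball's centre is 64 mm from the bolt's axis. Moves with the handle; the rod points along own -x.
- bolt (a joint): travel of the bolt along the chassis' y in m: 0 locked (in the keeper), 0.070 with the handle over the open notch; stops at -0.003 and 0.073. About 2 N to slide. The handle lying in a notch blocks it (4 mm play either way).
- handle (a joint): angle of the handle about the bolt's axis in rad: 0 lying down (rod level, in a notch), growing as the ball is lifted up and over towards the bolt; stop at 1.35. The rod clears the guide wall above about 0.65. It is light (under 1 N at the ball) and falls back when let go.
- loadbox: grey load box, fixed, 120 x 120 x 75 mm, the selector in the middle of its top and nothing else there; three terminals stick out 20 mm from its -x face. Origin: centre of its underside.
- selector (a joint): angle of the selector knob in rad, growing clockwise seen from above. Seven detents: 0, 0.524, 1.047, 1.571, 2.094, 2.618, 3.142; the red mark is at 2.618, one click before the end. A click takes under 0.15 N m; let go between clicks, it springs into the nearest.
- selector_grip (a point): point on the selector's axis, in its grip bar, 103 mm above the bench. The black knob is a 60 mm disc (its top 82 mm above the bench) with an upright grip bar, 14 mm thick (own x), 54 mm long (own y), its top 115 mm above the bench. The white line on the bar points along own +y, to the mark chosen.
- red_mark (a point): the red mark on the load box's top, 46 mm from the selector's axis: the white line must point at it. The other marks are white.
- capacitor_center (a point): centre of the blue can capacitor, an upright cylinder 50 mm in diameter and 95 mm high with a dark top, 0.2 to 0.4 kg; own z up. It starts standing on the chassis' top, in front of the guide wall, beside the handle where the handle must pass.
- capacitor: the same capacitor; origin: centre of its underside.
- bin_empty (a point): centre of the inner floor of the empty half of the blue bin, 4 mm above the bench; axes of the bin. The bin is fixed, 130 (x) x 160 (y) x 45 mm high, walls 4 mm, with a divider 40 mm high across the middle; the empty half is 122 (x) x 74 mm (y) inside; the bin's centre is at y = -39 mm from here.
- jar: small amber glass jar with a white lid, 35 mm diameter, 44 mm high, standing on the chassis' top at its right-hand end (the locked end of the bolt); origin: centre of its underside. Leave alone.
- reel: copper wire reel, 54 mm diameter, 42 mm high, standing in the other half of the blue bin; origin: centre of its underside. Leave alone.
- handmeter: dark grey hand-held meter lying at the far right of the bench, 80 x 150 x 38 mm (own x, y, z); origin: centre of its underside. Leave alone.
- spray: aluminium spray can with red cap, 52 mm diameter, 170 mm high, standing far left on the bench; origin: centre of its underside. Leave alone.
- mug: white mug, 80 mm diameter, 90 mm high, standing far right on the bench; origin: centre of its underside. Leave alone.
- taperoll: roll of cream tape lying flat behind the chassis, 90 mm diameter, 20 mm high; origin: centre of its underside. Leave alone.
- screwdriver: orange-handled screwdriver, 180 mm long, lying behind the chassis. Leave alone.
Not all that is in view belongs to the job. Of the things that look like the capacitor, the larger one is meant.

How it is judged:
On the way, in this order (a step that is already met when the one before it is completed fails the run):
1. the selector is in the detent at the red mark (value of joint selector between 2.46799 and 2.76799 rad), for 0.2 s.
2. the handle is lifted clear of its notch and the bolt is being drawn (value of joint handle above 0.5 rad and value of joint bolt between 0.02 and 0.055 m).
3. the bolt is fully drawn and the handle lies in the open notch (value of joint bolt above 0.062 m and value of joint handle below 0.12 rad), for 0.2 s.
At the end, for the whole second after the job is handed in: Selector within 0.15 rad of the red mark; bolt drawn at least 62 mm, its handle below 0.12 rad in the open notch; capacitor at rest on the floor of the bin's empty half, upright within 0.12 rad, its centre within 42 mm (x) and 20 mm (y) of the half's centre; nothing held (all of step 1 and all of step 3 and x of capacitor_center in the frame of bin_empty between -0.042 and 0.042 m and y of capacitor_center in the frame of bin_empty between -0.02 and 0.02 m and z of capacitor_center in the frame of bin_empty between 0.04 and 0.055 m and angle between capacitor_center's own z axis and vertical below 0.12 rad and linear speed of capacitor below 0.03 m/s); the robot touches nothing.
It fails at once if the bolt is drawn (over 15 mm) while the selector is not at the red mark (value of joint bolt above 0.015 m and not (value of joint selector between 2.36799 and 2.86799 rad)).
It fails at once if the capacitor is tipped over (over 0.6 rad) (angle between capacitor_center's own z axis and vertical above 0.6 rad).
It fails at once if the capacitor is dropped into the bin (faster than 0.5 m/s close above its floor) (x of capacitor_center in the frame of bin_empty between -0.042 and 0.042 m and y of capacitor_center in the frame of bin_empty between -0.02 and 0.02 m and z of capacitor_center in the frame of bin_empty below 0.07 m and linear speed of capacitor above 0.5 m/s).
It fails at once if a bystander is shifted by more than 30 mm (distance of any of jar, reel, handmeter, spray, mug, taperoll, screwdriver from where it was at the start of the episode above 0.03 m).
It fails at once if the jar, reel, spray can or mug is knocked over (angle between any of jar, reel, spray, mug's own z axis and vertical above 0.5 rad).
It also fails if it takes over 72 s, if anything falls off the work surface, if the arm or the gripper's body presses on something with over 40 N, if the wrist force passes 120 N, or if a joint passes its speed limit or range.

## Working session

There is one attempt and no reset: what is moved stays moved. The work goes in short steps, Python scripts to look and compute and a tool call to move; the robot and the scene stay as the last step left them, time stands still between calls to the robot, and variables do not carry over. Pictures are saved under pics/ and viewed, and the job is handed in when it is done.

Besides the shell and the picture viewer there is one more tool, called after "Call:" by a JSON object that holds its "fn" and its "kwargs", one argument or row to a line. send_rows: Moves the arm, as the interface text tells. Its arguments: {"type":"object","properties":{"increments":{"type":"array"}},"required":["increments"]}

```bash
mkdir -p pics; ls; cat > h.py <<'E'
import numpy as np, cv2
from bench import robot
def snap(n,f):
    s=robot.snapshot(n); cv2.imwrite('pics/'+f+'.png',s['image'][:,:,::-1])
    np.savez('pics/'+f+'.npz',K=s['intrinsics'],k1=s['k1'],T=s['world_from_camera']); return s
def load(f):
    d=np.load('pics/'+f+'.npz'); return d['K'],float(d['k1']),d['T']
def ray(f,u,v):
    K,k1,T=load(f); x=(u-K[0,2])/K[0,0]; y=(v-K[1,2])/K[1,1]
    rd=np.hypot(x,y); r=rd
    for _ in range(30): r=rd/(1+k1*r*r)
    s=r/rd if rd>0 else 1
    return T[:3,3],T[:3,:3]@np.array([x*s,y*s,1])
def atz(f,u,v,z):
    o,d=ray(f,u,v); return o+d*(z-o[2])/d[2]
def proj(f,P):
    K,k1,T=load(f); p=T[:3,:3].T@(np.asarray(P,float)-T[:3,3]); x,y=p[:2]/p[2]; q=1+k1*(x*x+y*y)
    return np.array([K[0,0]*x*q+K[0,2],K[1,1]*y*q+K[1,2]])
def crop(f,u0,v0,u1,v1,k,out):
    im=cv2.imread('pics/'+f+'.png')[v0:v1,u0:u1]; cv2.imwrite('pics/'+out+'.png',cv2.resize(im,None,fx=k,fy=k,interpolation=cv2.INTER_CUBIC))
E
python3 - <<'E'
from h import *
for n in ['scene','side','wrist']:
    s=snap(n,n+'0'); print(n,s['intrinsics'].tolist(),s['k1'],np.round(s['world_from_camera'],3).tolist())
print(robot.get_obs())
E
```

```text
pics
scene [[435.66190797163716, 0.0, 309.9818984371302], [0.0, 435.66190797163716, 237.64666413563592], [0.0, 0.0, 1.0]] -0.012261001364187158 [[-0.721, 0.431, -0.543, 1.087], [0.693, 0.444, -0.568, 0.475], [-0.004, -0.786, -0.619, 0.698], [0.0, 0.0, 0.0, 1.0]]
side [[562.8202222435651, 0.0, 319.4244687755793], [0.0, 562.8202222435651, 240.5444259994251], [0.0, 0.0, 1.0]] 0.04536947717200988 [[0.988, -0.102, 0.115, 0.415], [-0.154, -0.659, 0.736, -1.005], [0.001, -0.745, -0.667, 0.937], [0.0, 0.0, 0.0, 1.0]]
wrist [[389.67410292325815, 0.0, 319.4597937906261], [0.0, 389.67410292325815, 236.18879072470085], [0.0, 0.0, 1.0]] -0.047467708806959795 [[0.395, -0.88, -0.263, 0.293], [-0.919, -0.379, -0.11, -0.472], [-0.003, 0.285, -0.959, 0.383], [0.0, 0.0, 0.0, 1.0]]
{'time': 0.15, 'joint_positions': array([-1.26805524e+00,  8.77992966e-02,  1.37187883e+00,  1.09578682e-05,
        1.68358837e+00, -1.03064834e-01]), 'qvel': array([-0.00018612, -0.00026527, -0.00467366,  0.00026193, -0.00022258,
        0.00138585]), 'joint_torque': array([ 8.00472517e-04, -3.40643442e+01, -3.02792466e+01,  7.17841764e-02,
        3.05471581e-02, -1.10547890e-04]), 'tool_pos': array([ 0.21701217, -0.50493187,  0.2045797 ]), 'ee_rot': array([-1.6803672 ,  1.56912244,  1.8670326 ]), 'wrist_force': array([-0.09534238,  0.08140626, -0.26528413]), 'wrist_torque': array([ 0.04881904,  0.05656905, -0.03599986]), 'width': 0.09412621616524806}
```

View pics/scene0.png

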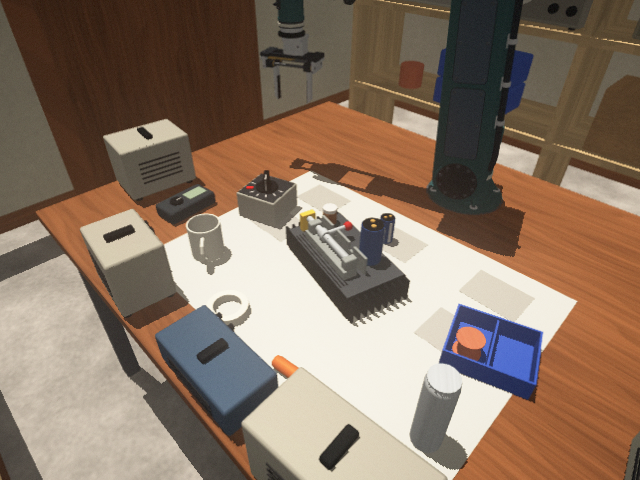

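View pics/side0.png

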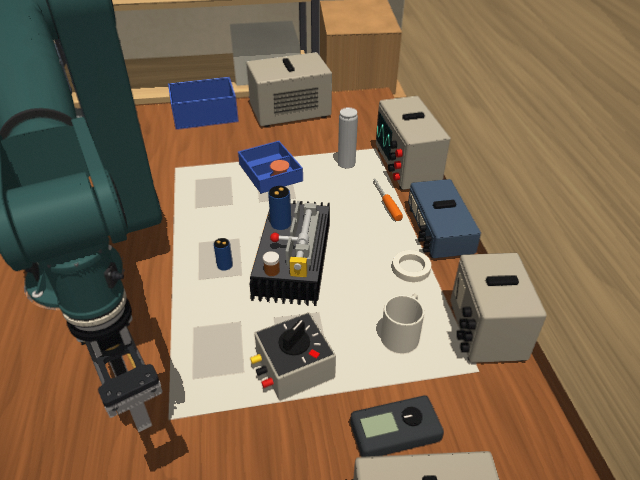

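View pics/wrist0.png

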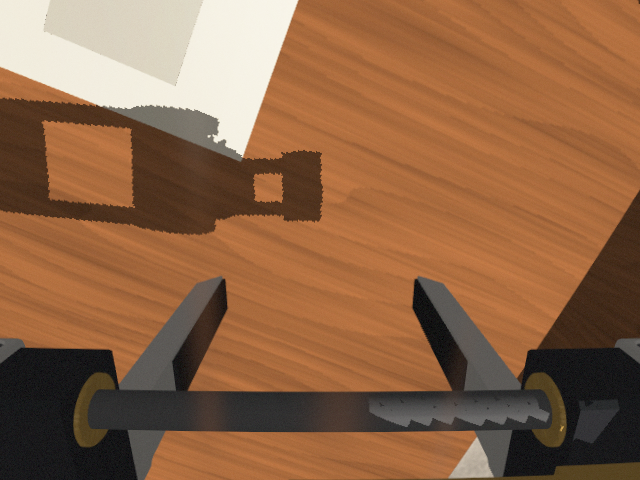

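The side view shows the large capacitor on the chassis at about (280,207), the small lookalike on the bench at (223,255), the red ball at (275,238), the load box at (295,355), and the divided bin at (270,165) with the reel in its right half. An undivided blue tray at (203,103) is a decoy.

```bash
python3 - <<'E'
from h import *
crop('side0',235,130,345,310,3.3,'c1')
crop('side0',240,305,345,400,7,'c2')
crop('scene0',225,165,420,320,4,'c3')
E
```

```text
(no output)
```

View pics/c1.png

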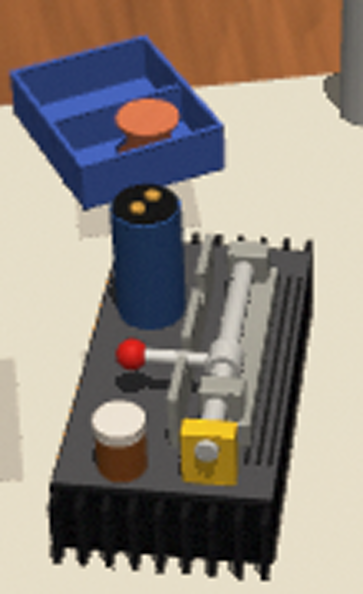

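View pics/c2.png

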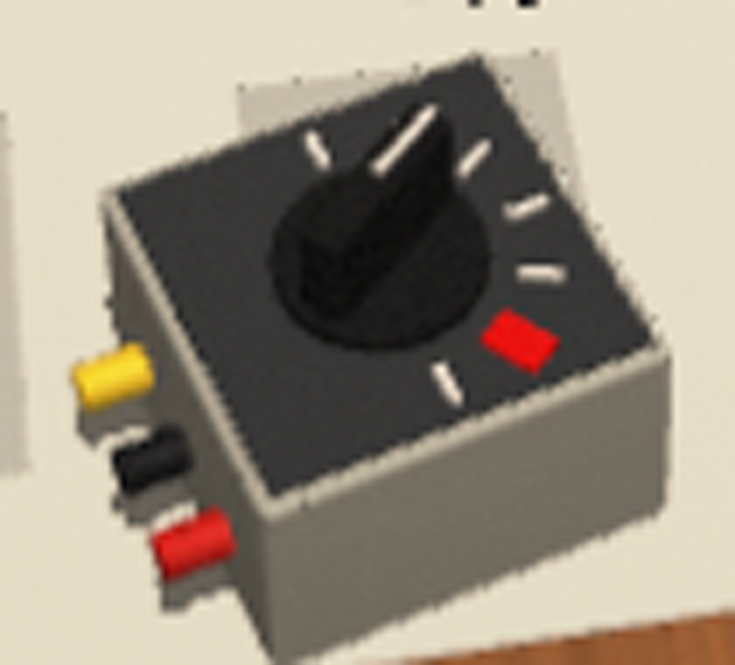

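View pics/c3.png

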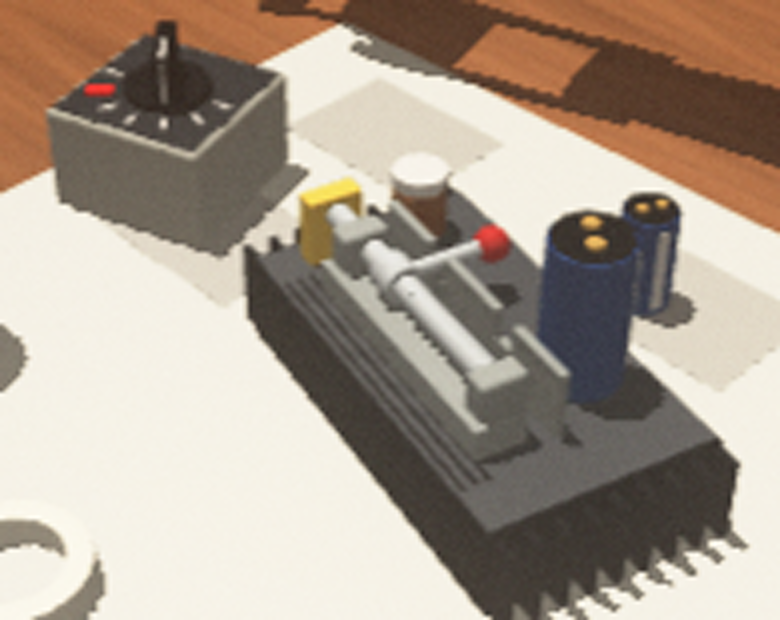

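```bash
python3 - <<'E'
from h import *
A=lambda u,v,z:np.round(atz('side0',235+u/3.3,130+v/3.3,z),4)
B=lambda u,v,z:np.round(atz('side0',240+u/7,305+v/7,z),4)
C=lambda u,v,z:np.round(atz('scene0',225+u/4,165+v/4,z),4)
print('ball',A(131,354,.094),C(493,244,.094))
print('cap',A(147,206,.155),C(592,234,.155))
print('jar',A(119,420,.104),C(420,170,.104))
print('chassis corners');
for p in [(52,483),(280,487),(312,243)]: print(A(*p,.06))
for p in [(487,530),(737,445),(247,250)]: print(C(*p,.06))
print('bin')
for p in [(12,75),(145,38),(224,127),(83,165)]: print(A(*p,.045))
for p in [(460,307),(542,347),(535,392),(442,350)]: print(np.round(atz('scene0',*p,.045),4))
print('box')
for p in [(105,195),(478,57),(668,350),(270,505)]: print(B(*p,.075))
for p in [(48,110),(150,33),(288,75),(190,158)]: print(C(*p,.075))
print('bar/line',B(375,172,.115),B(433,107,.115),C(166,26,.115),'red',B(520,341,.075),C(100,90,.075),'m0',B(318,148,.075),'m6',B(447,383,.075))
print('knob top c',B(380,258,.082))
E
```

```text
ball [ 0.4626 -0.0486  0.094 ] [ 0.4635 -0.0493  0.094 ]
cap [0.4851 0.0357 0.155 ] [0.4827 0.0339 0.155 ]
jar [ 0.4481 -0.1234  0.104 ] [ 0.4499 -0.1216  0.104 ]
chassis corners
[ 0.4007 -0.1302  0.06  ]
[ 0.5489 -0.1571  0.06  ]
[0.6133 0.0963 0.06  ]
[0.6095 0.0812 0.06  ]
[0.4681 0.1318 0.06  ]
[ 0.5405 -0.1792  0.06  ]
bin
[0.3983 0.388  0.045 ]
[0.5187 0.4303 0.045 ]
[0.57   0.2817 0.045 ]
[0.449  0.2454 0.045 ]
[0.4541 0.2487 0.045 ]
[0.4337 0.4067 0.045 ]
[0.5336 0.4383 0.045 ]
[0.5713 0.2821 0.045 ]
box
[ 0.3993 -0.2999  0.075 ]
[ 0.5083 -0.2664  0.075 ]
[ 0.5441 -0.3755  0.075 ]
[ 0.4344 -0.4075  0.075 ]
[ 0.5455 -0.3729  0.075 ]
[ 0.4323 -0.4051  0.075 ]
[ 0.4007 -0.2941  0.075 ]
[ 0.5145 -0.2628  0.075 ]
bar/line [ 0.4714 -0.3361  0.115 ] [ 0.4895 -0.3163  0.115 ] [ 0.4607 -0.3484  0.115 ] red [ 0.5055 -0.3665  0.075 ] [ 0.5051 -0.3687  0.075 ] m0 [ 0.4594 -0.2925  0.075 ] m6 [ 0.4844 -0.377   0.075 ]
knob top c [ 0.4714 -0.3388  0.082 ]
```

```bash
python3 - <<'E'
from h import *
crop('scene0',430,290,560,410,6,'c4'); crop('side0',230,135,310,200,9,'c5')
E
```

```text
(no output)
```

View pics/c4.png

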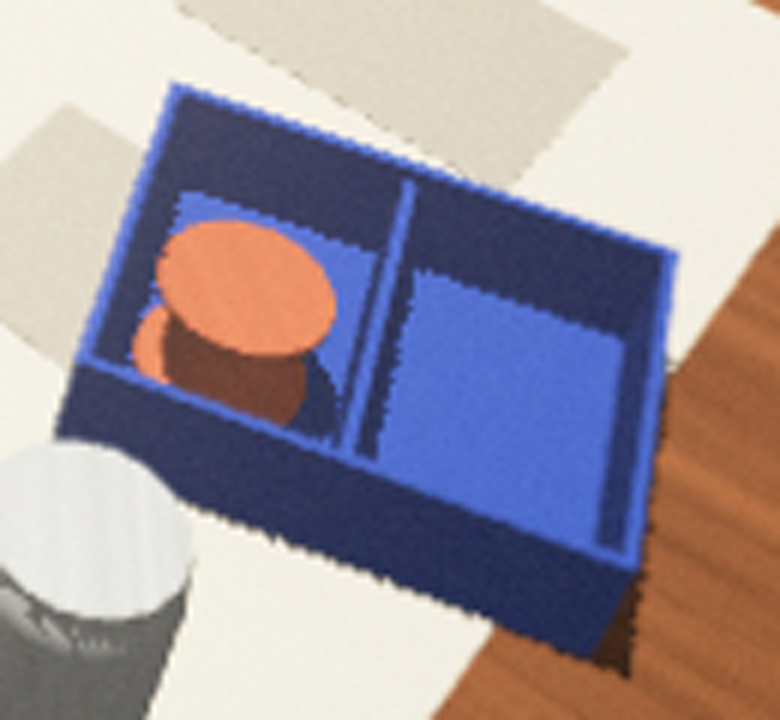

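View pics/c5.png

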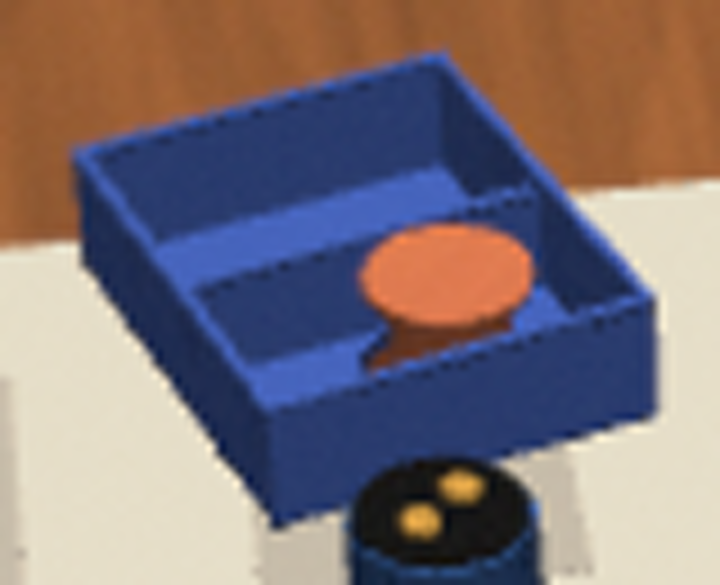

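```bash
cat > fit.py <<'E'
from h import *
from scipy.optimize import least_squares
def fit(obs,x0):
    # obs list (f,u,v, (local xyz))
    def r(p):
        c,s=np.cos(p[2]),np.sin(p[2]); o=[]
        for f,u,v,l in obs:
            P=[p[0]+c*l[0]-s*l[1],p[1]+s*l[0]+c*l[1],l[2]]
            o+=list(proj(f,P)-[u,v])
        return np.array(o)
    q=least_squares(r,x0,loss='soft_l1'); return q.x,np.round(r(q.x).reshape(-1,2),1)
E
python3 - <<'E'
from fit import *
S=lambda u,v:('side0',230+u/9,135+v/9); Q=lambda u,v:('scene0',430+u/6,290+v/6)
# bin corners outer local
a,b,z=.065,.08,.045
p,r=fit([(*S(78,150),(-a,b,z)),(*S(443,52),(a,b,z)),(*S(657,297),(a,-b,z)),(*S(268,410),(-a,-b,z)),
 (*Q(172,84),(-a,-b,z)),(*Q(678,253),(-a,b,z)),(*Q(636,568),(a,b,z)),(*Q(80,360),(a,-b,z))],[.48,.34,.3]); print('bin',p,r.tolist())
c,s=np.cos(p[2]),np.sin(p[2]); print('empty',p[0]-s*.039,p[1]+c*.039)
B=lambda u,v:('side0',240+u/7,305+v/7);C=lambda u,v:('scene0',225+u/4,165+v/4);A=lambda u,v:('side0',235+u/3.3,130+v/3.3)
a,z=.06,.075
p,r=fit([(*B(105,193),(-a,a,z)),(*B(480,55),(a,a,z)),(*B(670,350),(a,-a,z)),(*B(268,508),(-a,-a,z)),
 (*C(47,110),(a,-a,z)),(*C(150,31),(-a,-a,z)),(*C(289,75),(-a,a,z)),(*C(190,160),(a,a,z))],[.472,-.337,.3]); print('box',p,r.tolist())
for f in range(7):
  pass
m=np.array([atz('side0',*B(520,341)[1:],.075),atz('scene0',*C(100,90)[1:],.075)]).mean(0)
print('red ang',np.arctan2(m[1]-p[1],m[0]-p[0]),np.hypot(m[1]-p[1],m[0]-p[0]))
for k,(u,v) in {0:(318,148),2:(475,157),3:(527,206),4:(541,272),5:(520,341),6:(447,383)}.items():
  q=atz(*B(u,v),.075); t=np.arctan2(q[1]-p[1],q[0]-p[0]); print(k,t,t+k*np.pi/6,np.hypot(q[0]-p[0],q[1]-p[1]))
# chassis: origin centre
h,b,z=.075,.15,.06
p,r=fit([(*A(52,483),(-h,-b,z)),(*A(281,487),(h,-b,z)),(*A(312,241),(h,b,z)),(*C(487,532),(h,b,z)),(*C(738,443),(-h,b,z)),(*C(246,249),(h,-b,z))],[.51,-.02,-.25]);print('ch',p,r.tolist())
E
```

```text
bin [0.48385717 0.33806682 0.32359005] [[-0.7, 0.1], [0.0, -0.1], [0.1, 0.2], [0.0, 0.3], [-0.1, -0.5], [0.3, -0.3], [0.3, 0.9], [-0.8, 0.2]]
empty 0.4714562472765812 0.37504272301383756
box [ 0.47219136 -0.3356481   0.2904914 ] [[-1.1, -1.4], [1.4, -2.0], [1.2, 0.0], [-0.9, 1.1], [-0.9, -0.2], [-1.1, -0.2], [0.3, -0.6], [1.1, -0.5]]
red ang -0.7679845140430085 0.04605597524281892
0 1.8598190961072905 1.8598190961072905 0.04498593886562825
2 0.8322359288108027 1.8794334800074002 0.044822818772720985
3 0.3182300509259777 1.8890263777208742 0.04418853246004336
4 -0.212256018165387 1.8821390842278083 0.04334062368094686
5 -0.7471778946880513 1.870815983303443 0.045465762327843155
6 -1.2826603036044681 1.858932349985325 0.04311907069484228
ch [ 0.50701253 -0.02810718 -0.2433585 ] [[-0.5, 8.5], [-0.2, 11.8], [0.8, -0.2], [4.6, 5.9], [0.6, 1.9], [-4.1, -1.4]]
```

```bash
python3 - <<'E'
from fit import *
C=lambda u,v:('scene0',225+u/4,165+v/4);A=lambda u,v:('side0',235+u/3.3,130+v/3.3)
h,b,z=.075,.135,.06
p,r=fit([(*A(52,483),(-h,-b,z)),(*A(281,487),(h,-b,z)),(*A(312,241),(h,b,z)),(*C(487,532),(h,b,z)),(*C(738,443),(-h,b,z)),(*C(246,249),(h,-b,z))],[.51,-.02,-.25]);print('ch',p,r.tolist())
c,s=np.cos(p[2]),np.sin(p[2]);R=np.array([[c,-s],[s,c]])
for n,q in dict(ball=(.463,-.049),cap=(.484,.035),jar=(.449,-.1225)).items(): print(n,R.T@(np.array(q)-p[:2]))
m=np.array([.4722,-.3362])
for k in range(7):
  t=1.87-k*np.pi/6; q=m+.046*np.array([np.cos(t),np.sin(t)]); q2=m+.027*np.array([np.cos(t),np.sin(t)])
  x=proj('scene0',[*q,.075]); y=proj('scene0',[*q2,.115]);w=proj('side0',[*q2,.115])
  print(k,(x-[225,165])*4,(y-[225,165])*4,(w-[240,305])*7)
crop('scene0',233,165,303,230,10,'c6')
E
```

```text
ch [ 0.50734384 -0.01990359 -0.25086035] [[0.3, 0.6], [-0.5, 4.1], [0.3, 1.6], [2.7, 3.4], [-1.2, -0.0], [1.1, 3.0]]
ball [-0.03573303 -0.03919347]
cap [-0.03624229  0.04739025]
jar [-0.03104936 -0.11386819]
0 [225.86463571 107.67890395] [198.59526453  48.50460261] [337.36723736 101.41206492]
1 [199.45571287 121.70522732] [182.74465285  56.41292117] [388.47001436  93.7791803 ]
2 [163.97007694 127.26422834] [161.6941234   59.53270432] [436.90984785 106.77290947]
3 [129.62647376 122.63641564] [141.33541024  56.9512623 ] [470.25548727 137.24364012]
4 [106.2974979  109.26461671] [127.36025346  49.4277262 ] [479.47070238 177.58001199]
5 [100.16587959  91.14937719] [123.49271511  39.11917528] [461.41815185 217.20531213]
6 [112.16786028  73.34395106] [130.51854033  28.85831016] [420.35534597 245.16576426]
```

View pics/c6.png

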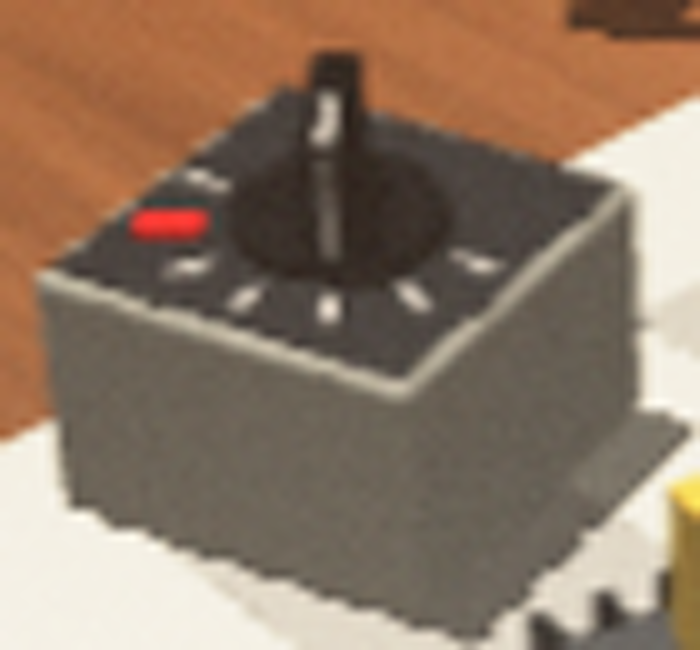

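```bash
cat >> h.py <<'E'
from scipy.spatial.transform import Rotation as Ro
def state():
    o=robot.get_obs(); R=Ro.from_euler('xyz',o['ee_rot']).as_matrix(); return o,R
def go(x=None,y=None,z=None,yaw=None):
    o,R=state(); p=o['tool_pos']; t=np.array([p[i] if v is None else v for i,v in enumerate((x,y,z))])
    d=R.T@(t-p); cy=np.arctan2(R[1,1],R[0,1])
    print('t',round(o['time'],2),'tcp',np.round(p,4),'jawyaw',round(cy,4),'w',round(o['width'],4),'F',np.round(o['wrist_force'],1),'Tz',round(o['wrist_torque'][2],2),'j',np.round(o['joint_positions'],2))
    print('tool x axis',np.round(R[:,0],4),'delta tool',np.round(d,4))
    if yaw is not None:
        for k in (0,np.pi,-np.pi):
            r=-((yaw+k)-cy); r=(r+np.pi)%(2*np.pi)-np.pi; print('roll',round(r,4))
E
python3 - <<'E'
from h import *
go(.472,-.3365,.14,-.748)
E
```

```text
t 0.15 tcp [ 0.217  -0.5049  0.2046] jawyaw -1.165 w 0.0941 F [-0.1  0.1 -0.3] Tz -0.04 j [-1.27  0.09  1.37  0.    1.68 -0.1 ]
tool x axis [-5.0e-04  1.6e-03 -1.0e+00] delta tool [ 0.0647 -0.054  -0.3008]
roll -0.417
roll 2.7246
roll 2.7246
```

Call:
{"fn": "send_rows", "kwargs": {
  "increments": [
    [0,0,-0.008,-0.04,-0.05],
    [0,0,-0.015,-0.08,-0.1],
    [0,0.01,-0.022,-0.12,-0.2],
    [0,0.02,-0.029,-0.16,-0.3],
    [0,0.03,-0.036,-0.2,-0.417]
  ]
}}

```text
time: 0.57
tool_pos: [0.3875, -0.3924, 0.1752]
ee_rot: [1.308, 1.57, -1.006]
wrist_force: [0.0, 0.1, -0.5]
width: 0.0641
```

```bash
python3 - <<'E'
from h import *
go(.472,-.3365,.14,-.748)
E
```

```text
t 0.57 tcp [ 0.3875 -0.3924  0.1752] jawyaw -0.7434 w 0.0641 F [ 0.   0.1 -0.5] Tz -0.0 j [-0.89  0.1   1.42 -0.    1.62 -0.15]
tool x axis [ 2.e-04 -3.e-04 -1.e+00] delta tool [ 0.0352  0.0244 -0.0984]
roll 0.0046
roll -3.137
roll -3.137
```

Call:
{"fn": "send_rows", "kwargs": {
  "increments": [
    [0,0,0.008,-0.035,0.005],
    [0,0.01,0.016,-0.07,0.005],
    [0,0.02,0.0244,-0.0984,0.005],
    [0,0.03,0.0244,-0.0984,0.005],
    [0,0.03,0.0244,-0.0984,0.005]
  ]
}}

```text
time: 0.98
tool_pos: [0.4707, -0.336, 0.1423]
ee_rot: [-1.44, 1.565, 2.523]
wrist_force: [0.5, -0.0, -1.0]
width: 0.0471
```

```bash
python3 - <<'E'
from h import *
go(.472,-.3365,.087,-.748)
snap('wrist','w1');snap('side','s1');crop('s1',220,280,360,400,5,'s1c')
E
```

```text
t 0.98 tcp [ 0.4707 -0.336   0.1423] jawyaw -0.75 w 0.0471 F [ 0.5 -0.  -1. ] Tz -0.0 j [-0.72  0.17  1.4  -0.    1.57  0.03]
tool x axis [-0.0048  0.0034 -1.    ] delta tool [ 0.0553  0.0016 -0.0006]
roll -0.002
roll 3.1396
roll 3.1396
```

View pics/w1.png

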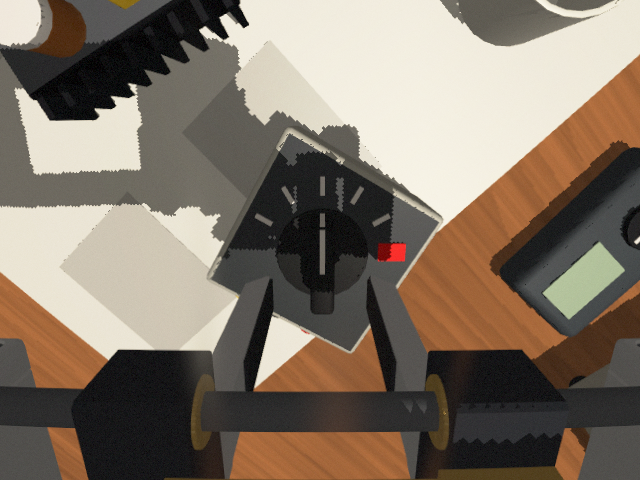

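View pics/s1c.png

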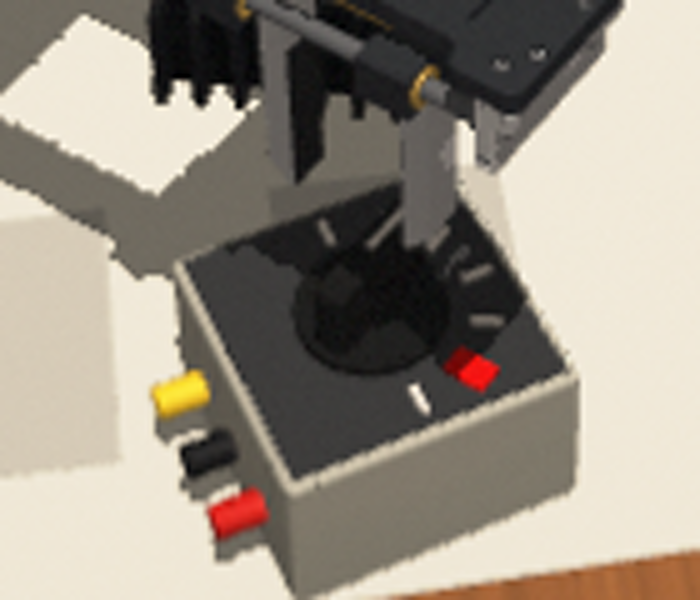

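The wrist view shows the bar at (322,250) lying centred and parallel between the fingers, with its line on the third mark. The red mark at (392,252) is 3 clicks clockwise. I'll go down and grip.

Call:
{"fn": "send_rows", "kwargs": {
  "increments": [
    [0,0.025,0.001,0,0],
    [0,0.053,0.001,0,0],
    [0,0.0545,0.001,0,0],
    [-1,0.0545,0.001,0,0],
    [-1,0.0545,0.001,0,0]
  ]
}}

```text
time: 1.5
tool_pos: [0.4717, -0.34, 0.0927]
ee_rot: [1.526, 1.569, -0.799]
wrist_force: [-0.1, 0.8, -0.3]
width: 0.0371
```

Call:
{"fn": "send_rows", "kwargs": {
  "increments": [
    [-1,0,0,0,0],
    [-1,0,0,0,0],
    [-1,0,0,0,0],
    [-1,0,0,0,0]
  ]
}}

```text
time: 1.83
tool_pos: [0.4708, -0.338, 0.0928]
ee_rot: [-1.375, 1.568, 2.584]
wrist_force: [-5.1, 3.9, 5.9]
width: 0.0139
```

```bash
python3 - <<'E'
from h import *
go(.472,-.3365,.087,-.748)
snap('wrist','w2')
E
```

```text
t 1.83 tcp [ 0.4708 -0.338   0.0928] jawyaw -0.7529 w 0.0139 F [-5.1  3.9  5.9] Tz 0.0 j [-0.72  0.2   1.47 -0.    1.48  0.03]
tool x axis [-0.0022  0.0013 -1.    ] delta tool [ 0.0058 -0.0001 -0.0019]
roll -0.0049
roll 3.1367
roll 3.1367
```

View pics/w2.png

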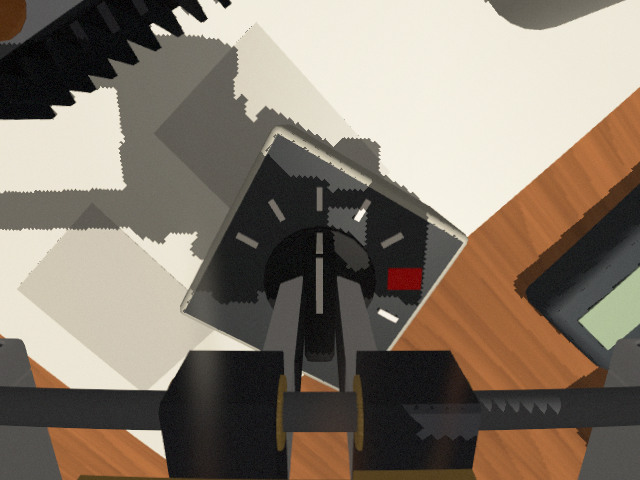

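Call:
{"fn": "send_rows", "kwargs": {
  "increments": [
    [-1,0,0,0,0.11],
    [-1,0,0,0,0.22],
    [-1,0,0,0,0.33],
    [-1,0,0,0,0.44],
    [-1,0,0,0,0.55]
  ]
}}

```text
time: 2.3
tool_pos: [0.4705, -0.3374, 0.0928]
ee_rot: [-0.893, 1.567, 2.512]
wrist_force: [-5.7, 4.2, 6.2]
width: 0.0139
```

Call:
{"fn": "send_rows", "kwargs": {
  "increments": [
    [-1,0,0,0,0.11],
    [-1,0,0,0,0.22],
    [-1,0,0,0,0.33],
    [-1,0,0,0,0.44],
    [-1,0,0,0,0.55]
  ]
}}

```text
time: 2.72
tool_pos: [0.4705, -0.3369, 0.0928]
ee_rot: [-0.544, 1.567, 2.311]
wrist_force: [-4.6, 5.2, 7.1]
width: 0.0139
```

Call:
{"fn": "send_rows", "kwargs": {
  "increments": [
    [-1,0,0,0,0.11],
    [-1,0,0,0,0.22],
    [-1,0,0,0,0.33],
    [-1,0,0,0,0.44],
    [-1,0,0,0,0.471]
  ]
}}

```text
time: 3.13
tool_pos: [0.4707, -0.3365, 0.0928]
ee_rot: [-0.241, 1.566, 2.144]
wrist_force: [-5.3, 6.0, 7.3]
width: 0.0135
```

Call:
{"fn": "send_rows", "kwargs": {
  "increments": [
    [-1,0,0,0,0],
    [-1,0,0,0,0]
  ]
}}

```text
time: 3.3
tool_pos: [0.4707, -0.3365, 0.0928]
ee_rot: [-0.24, 1.566, 2.149]
wrist_force: [-4.4, 6.3, 6.9]
width: 0.0136
```

```bash
python3 - <<'E'
from h import *
go(.472,-.3365,.087,-.748-1.571)
snap('wrist','w3')
E
```

```text
t 3.3 tcp [ 0.4707 -0.3365  0.0928] jawyaw -2.3233 w 0.0136 F [-4.4  6.3  6.9] Tz -0.03 j [-0.72  0.2   1.47  0.    1.48  1.6 ]
tool x axis [-0.0025  0.0039 -1.    ] delta tool [ 0.0058 -0.0008 -0.001 ]
roll -0.0043
roll 3.1373
roll 3.1373
```

View pics/w3.png

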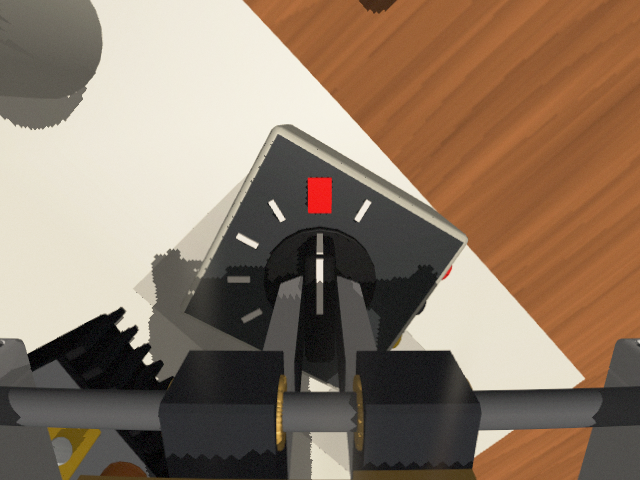

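The line at (320,255) now points at the red mark at (320,195), with about zero torque, so the selector is seated in its detent. I'll release it and move to the capacitor.

Call:
{"fn": "send_rows", "kwargs": {
  "increments": [
    [0,0,0,0,0],
    [0,0,0,0,0],
    [0,0,0,0,0],
    [0,-0.04,0,0,0],
    [0,-0.08,0,0,0]
  ]
}}

```text
time: 3.77
tool_pos: [0.4699, -0.3372, 0.1678]
ee_rot: [0.051, 1.562, 2.439]
wrist_force: [1.8, -1.9, -0.2]
width: 0.0436
```

Call:
{"fn": "send_rows", "kwargs": {
  "increments": [
    [1,-0.04,0,0,0],
    [1,-0.04,0,0,0]
  ]
}}

```text
time: 3.93
tool_pos: [0.4751, -0.3417, 0.2217]
ee_rot: [-3.118, 1.553, -0.73]
wrist_force: [0.4, -0.5, 1.3]
width: 0.057
```

```bash
python3 - <<'E'
from h import *
snap('side','s4');crop('s4',220,280,360,400,5,'s4c')
go(.484,.035,.20,-1.82)
E
```

```text
t 3.98 tcp [ 0.4742 -0.3409  0.2178] jawyaw -2.3241 w 0.0611 F [-0.3  0.6 -0.6] Tz -0.04 j [-0.72  0.15  1.28 -0.    1.7   1.6 ]
tool x axis [ 0.0096 -0.0086 -0.9999] delta tool [ 0.0146 -0.2809  0.2502]
roll -0.5041
roll 2.6375
roll 2.6375
```

View pics/s4c.png

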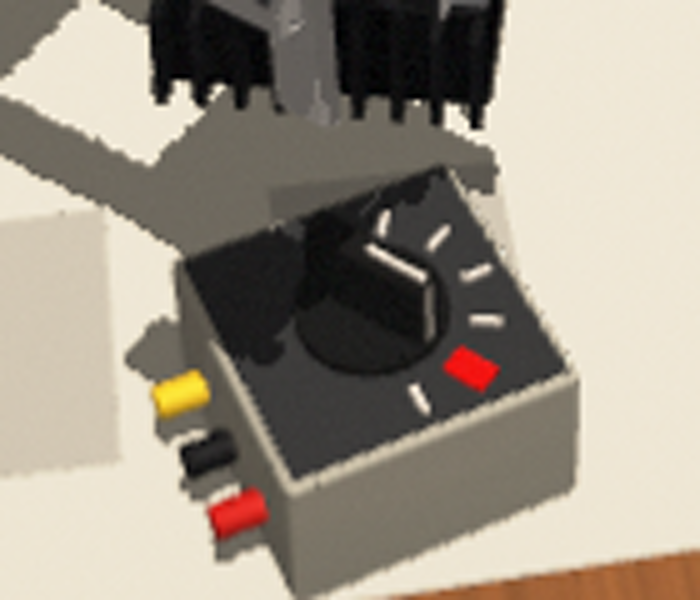

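The bar's tip at (430,280) matches the position I predicted for index 5, the red mark. On to the capacitor.

Call:
{"fn": "send_rows", "kwargs": {
  "increments": [
    [1,0,-0.028,0.025,0],
    [1,0,-0.056,0.05,-0.1],
    [1,0,-0.084,0.075,-0.2],
    [1,0,-0.112,0.1,-0.3],
    [1,0,-0.14,0.125,-0.4]
  ]
}}

```text
time: 4.4
tool_pos: [0.4756, -0.1495, 0.2093]
ee_rot: [-0.069, 1.568, 2.723]
wrist_force: [1.0, 0.2, 0.6]
width: 0.0927
```

```bash
python3 - <<'E'
from h import *
go(.484,.035,.19,-1.82)
E
```

```text
t 4.4 tcp [ 0.4756 -0.1495  0.2093] jawyaw -1.9199 w 0.0927 F [1.  0.2 0.6] Tz 0.01 j [-0.42 -0.03  1.48  0.    1.69  1.5 ]
tool x axis [-2.1e-03  9.0e-04 -1.0e+00] delta tool [ 0.0194 -0.1762  0.0552]
roll -0.0999
roll 3.0417
roll 3.0417
```

Call:
{"fn": "send_rows", "kwargs": {
  "increments": [
    [1,0,-0.038,0.012,0],
    [1,0,-0.076,0.024,-0.05],
    [1,0.01,-0.114,0.036,-0.1],
    [1,0.02,-0.15,0.048,-0.1],
    [1,0.02,-0.1762,0.0552,-0.1]
  ]
}}

```text
time: 4.82
tool_pos: [0.4834, 0.0363, 0.1874]
ee_rot: [0.065, 1.565, 2.956]
wrist_force: [0.8, -0.3, -0.5]
width: 0.0942
```

Call:
{"fn": "send_rows", "kwargs": {
  "increments": [
    [1,0,0,0,0]
  ]
}}

```text
time: 4.9
tool_pos: [0.4843, 0.0379, 0.1886]
ee_rot: [-0.325, 1.566, 2.57]
wrist_force: [-0.2, 0.3, -0.6]
width: 0.0938
```

```bash
python3 - <<'E'
from h import *
go(.484,.035,.108,-1.82)
snap('wrist','w5');snap('side','s5');crop('s5',200,130,360,310,3.3,'s5c')
E
```

```text
t 4.9 tcp [0.4843 0.0379 0.1886] jawyaw -1.8177 w 0.0938 F [-0.2  0.3 -0.6] Tz 0.03 j [-0.04 -0.05  1.54  0.    1.65  1.78]
tool x axis [-0.0038  0.0024 -1.    ] delta tool [ 0.0806  0.003  -0.0007]
roll 0.0023
roll -3.1393
roll -3.1393
```

View pics/w5.png

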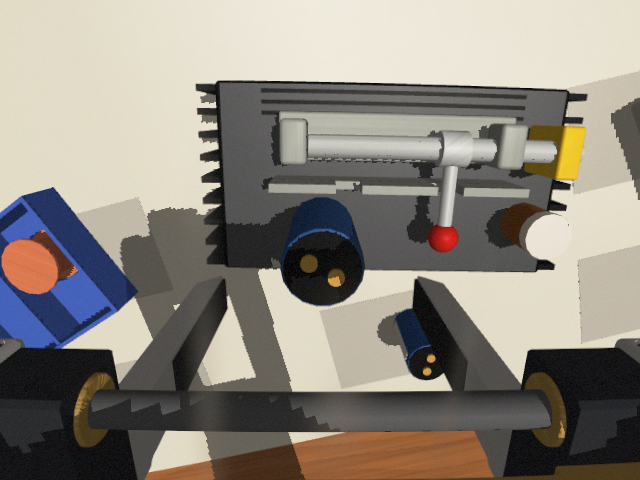

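View pics/s5c.png

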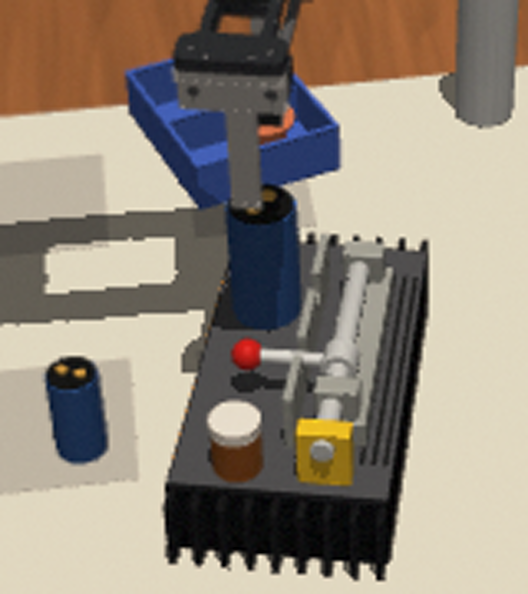

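The wrist view shows the capacitor's top at (323,265), centred between the open fingers. The small lookalike at (425,350) is out of the way. I'll check the position with this camera as well, and get the ball and notch positions.

```bash
python3 - <<'E'
from h import *
print('cap',atz('w5',323,265,.155),'ball',atz('w5',443,238,.094))
a=atz('w5',229,266,.06);b=atz('w5',537,271,.06);c=atz('w5',218,81,.06);d=atz('w5',567,90,.06)
print(a,b,c,d, (a-b)[:2],np.arctan2(*(b-a)[:2]),np.arctan2(*(d-c)[:2]))
print('notch open ctr',atz('w5',348,185,.1),'locked',atz('w5',450,190,.1),'bolt axis',atz('w5',307,145,.105),atz('w5',440,148,.105))
E
```

```text
cap [0.4862006  0.03582633 0.155     ] ball [ 0.46230368 -0.04962469  0.094     ]
[0.46894933 0.12122619 0.06      ] [ 0.40007722 -0.13273396  0.06      ] [0.61075234 0.08432049 0.06      ] [ 0.54223404 -0.16909962  0.06      ] [0.06887211 0.25396015] -2.8767696194457173 -2.8775319219278774
notch open ctr [0.51846172 0.00965073 0.1       ] locked [ 0.49794705 -0.05835399  0.1       ] bolt axis [0.55170268 0.02997588 0.105     ] [ 0.52864116 -0.05480097  0.105     ]
```

Call:
{"fn": "send_rows", "kwargs": {
  "increments": [
    [1,0.03,0.002,0,0],
    [1,0.06,0.002,0,0],
    [1,0.08,0.002,0,0],
    [1,0.08,0.002,0,0],
    [-1,0.08,0.002,0,0]
  ]
}}

```text
time: 5.42
tool_pos: [0.4842, 0.0301, 0.1099]
ee_rot: [0.369, 1.568, -3.028]
wrist_force: [0.4, 0.1, 0.3]
width: 0.0904
```

Call:
{"fn": "send_rows", "kwargs": {
  "increments": [
    [-1,0,0,0,0],
    [-1,0,0,0,0],
    [-1,0,0,0,0],
    [-1,0,0,0,0],
    [-1,0,0,0,0]
  ]
}}

```text
time: 5.83
tool_pos: [0.4857, 0.0316, 0.1121]
ee_rot: [-2.729, 1.569, 0.16]
wrist_force: [0.6, 4.0, 1.3]
width: 0.0572
```

```bash
python3 - <<'E'
from h import *
go(.4715,.375,.2,-1.25)
E
```

```text
t 5.83 tcp [0.4857 0.0316 0.1121] jawyaw -1.824 w 0.0572 F [0.6 4.  1.3] Tz 0.06 j [-0.05 -0.02  1.67  0.    1.49  1.77]
tool x axis [ 2.2e-03  3.0e-04 -1.0e+00] delta tool [-0.0878 -0.329   0.0996]
roll -0.574
roll 2.5676
roll 2.5676
```

Call:
{"fn": "send_rows", "kwargs": {
  "increments": [
    [-1,0,0,0,0],
    [-1,0,0,0,0],
    [-1,0,0,0,0],
    [-1,0,0,0,0]
  ]
}}

```text
time: 6.17
tool_pos: [0.4861, 0.0324, 0.1123]
ee_rot: [-2.314, 1.567, 0.575]
wrist_force: [1.2, 4.8, 5.6]
width: 0.0504
```

Call:
{"fn": "send_rows", "kwargs": {
  "increments": [
    [-1,-0.01,0,0,0],
    [-1,-0.03,0,0,0],
    [-1,-0.05,0,0,0],
    [-1,-0.07,0,0,0],
    [-1,-0.085,0,0,0]
  ]
}}

```text
time: 6.58
tool_pos: [0.4842, 0.0301, 0.1965]
ee_rot: [1.114, 1.567, -2.282]
wrist_force: [0.3, 0.0, -3.1]
width: 0.0499
```

```bash
python3 - <<'E'
from h import *
go(.4715,.375,.19,-1.25)
snap('wrist','w6');snap('side','s6')
E
```

```text
t 6.58 tcp [0.4842 0.0301 0.1965] jawyaw -1.8249 w 0.0499 F [ 0.3  0.  -3.1] Tz 0.03 j [-0.05 -0.05  1.53 -0.    1.67  1.77]
tool x axis [-0.0025 -0.0029 -1.    ] delta tool [ 0.0055 -0.3306  0.099 ]
roll -0.5749
roll 2.5667
roll 2.5667
```

View pics/w6.png

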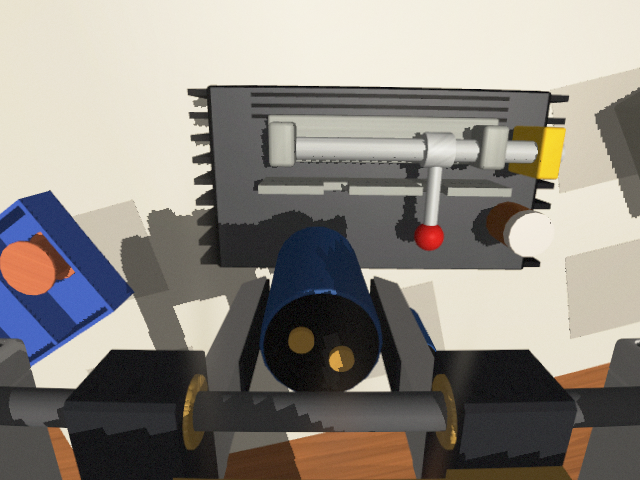

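View pics/s6.png

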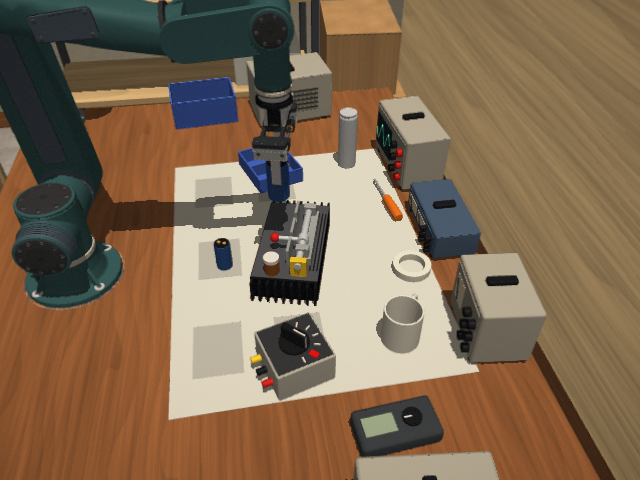

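The capacitor is held upright (width 49.9 mm) and lifted. I'll carry it to the bin at this height.

Call:
{"fn": "send_rows", "kwargs": {
  "increments": [
    [-1,0,-0.015,0.004,0],
    [-1,0,-0.045,0.013,-0.08],
    [-1,0,-0.08,0.024,-0.18],
    [-1,0,-0.115,0.034,-0.28],
    [-1,0,-0.15,0.045,-0.38]
  ]
}}

```text
time: 7.1
tool_pos: [0.4778, 0.188, 0.1935]
ee_rot: [0.53, 1.566, -2.481]
wrist_force: [1.8, -0.2, -3.2]
width: 0.05
```

```bash
python3 - <<'E'
from h import *
go(.4715,.375,.17,-1.25)
E
```

```text
t 7.1 tcp [0.4778 0.188  0.1935] jawyaw -1.4406 w 0.05 F [ 1.8 -0.2 -3.2] Tz 0.02 j [ 0.27  0.01  1.47 -0.    1.66  1.71]
tool x axis [-0.0041 -0.0032 -1.    ] delta tool [ 0.0229 -0.1863 -0.0181]
roll -0.1906
roll 2.951
roll 2.951
```

Call:
{"fn": "send_rows", "kwargs": {
  "increments": [
    [-1,0,-0.04,-0.004,-0.04],
    [-1,0,-0.08,-0.008,-0.08],
    [-1,0,-0.12,-0.012,-0.12],
    [-1,0.01,-0.155,-0.015,-0.16],
    [-1,0.015,-0.183,-0.018,-0.19]
  ]
}}

```text
time: 7.52
tool_pos: [0.4721, 0.3731, 0.1774]
ee_rot: [0.447, 1.565, -2.374]
wrist_force: [0.4, -1.1, -3.9]
width: 0.0496
```

Call:
{"fn": "send_rows", "kwargs": {
  "increments": [
    [-1,0,0,0,0],
    [-1,0,0,0,0]
  ]
}}

```text
time: 7.68
tool_pos: [0.4723, 0.3714, 0.1772]
ee_rot: [0.508, 1.563, -2.314]
wrist_force: [0.2, -1.3, -3.0]
width: 0.05
```

```bash
python3 - <<'E'
from h import *
go(.4715,.375,.055,-1.25)
snap('wrist','w7');snap('scene','sc7');snap('side','s7')
crop('sc7',400,200,600,410,3,'sc7c')
E
```

```text
t 7.68 tcp [0.4723 0.3714 0.1772] jawyaw -1.2519 w 0.05 F [ 0.2 -1.3 -3. ] Tz 0.04 j [ 0.57  0.21  1.28 -0.    1.65  1.83]
tool x axis [-0.0051 -0.0055 -1.    ] delta tool [ 0.1222 -0.0041 -0.0012]
roll -0.0019
roll 3.1397
roll 3.1397
```

View pics/w7.png

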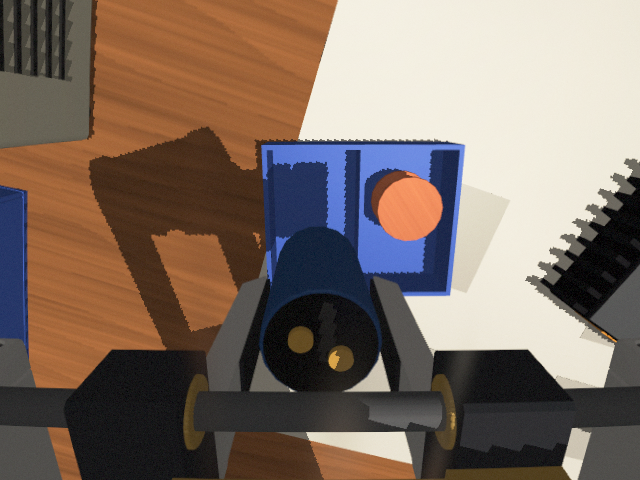

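View pics/sc7c.png

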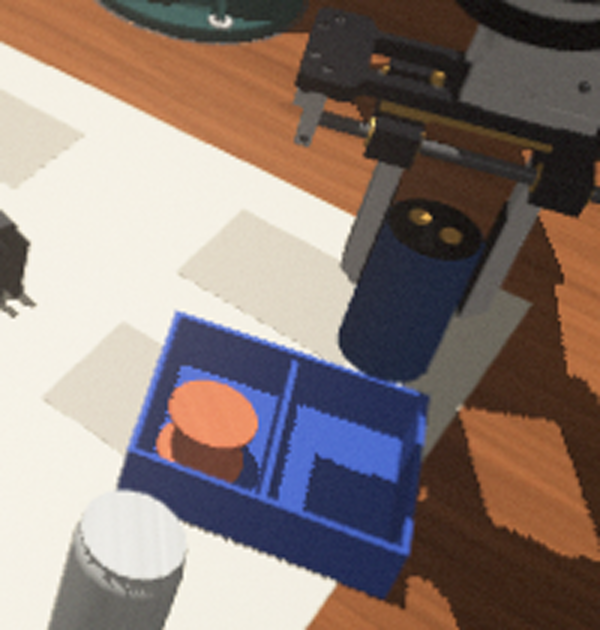

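```bash
python3 - <<'E'
from fit import *
f='w7';a,b,z=.065,.08,.045
p,r=fit([(f,262,143,(a,b,z)),(f,465,145,(a,-b,z)),(f,450,295,(-a,-b,z))],[.484,.338,.32]);print(p,r.tolist());c,s=np.cos(p[2]),np.sin(p[2]); print('empty',p[0]-s*.039,p[1]+c*.039)
E
```

```text
[0.4835445  0.33871607 0.31634737] [[-0.5, 0.2], [1.0, -0.7], [-0.3, 0.7]]
empty 0.4714117049229632 0.37578081660749507
```

The wrist fit puts the bin's empty half within 1 mm of my earlier estimate. Lowering.

Call:
{"fn": "send_rows", "kwargs": {
  "increments": [
    [-1,0.03,-0.004,0,0],
    [-1,0.06,-0.004,0,0],
    [-1,0.085,-0.004,0,0],
    [-1,0.1,-0.004,0,0],
    [-1,0.108,-0.004,0,0]
  ]
}}

```text
time: 8.25
tool_pos: [0.4715, 0.3727, 0.07]
ee_rot: [0.403, 1.565, -2.424]
wrist_force: [0.1, 0.5, -3.4]
width: 0.0498
```

Call:
{"fn": "send_rows", "kwargs": {
  "increments": [
    [-1,0.004,0,0,0],
    [-1,0.008,0,0,0],
    [-1,0.01,0,0,0],
    [-1,0.011,0,0,0],
    [-1,0.012,0,0,0]
  ]
}}

```text
time: 8.67
tool_pos: [0.4733, 0.3758, 0.0623]
ee_rot: [-2.942, 1.568, 0.516]
wrist_force: [-0.3, 0.4, -4.5]
width: 0.0501
```

```bash
python3 - <<'E'
from h import *
go(.4715,.3755,.055,-1.25)
E
```

```text
t 8.67 tcp [0.4733 0.3758 0.0623] jawyaw -1.2542 w 0.0501 F [-0.3  0.4 -4.5] Tz -0.04 j [ 0.58  0.27  1.44 -0.    1.42  1.83]
tool x axis [ 0.0021  0.0012 -1.    ] delta tool [ 0.0073 -0.0003  0.0018]
roll -0.0042
roll 3.1374
roll 3.1374
```

Call:
{"fn": "send_rows", "kwargs": {
  "increments": [
    [-1,0.002,0,0,0],
    [-1,0.004,0,0,0],
    [-1,0.005,0,0,0],
    [-1,0.006,0,0,0],
    [-1,0.006,0,0,0]
  ]
}}

```text
time: 9.08
tool_pos: [0.473, 0.3758, 0.0564]
ee_rot: [-3.033, 1.569, 0.425]
wrist_force: [-0.2, -0.9, 2.4]
width: 0.0501
```

```bash
python3 - <<'E'
from h import *
go()
E
```

```text
t 9.08 tcp [0.473  0.3758 0.0564] jawyaw -1.2539 w 0.0501 F [-0.2 -0.9  2.4] Tz -0.04 j [ 0.58  0.28  1.45 -0.    1.41  1.83]
tool x axis [ 1.5e-03  7.0e-04 -1.0e+00] delta tool [0. 0. 0.]
```

The vertical force changed from -4.5 to +2.4 N, so it's resting on the floor. Releasing.

Call:
{"fn": "send_rows", "kwargs": {
  "increments": [
    [0.6,0,0,0,0],
    [0.6,0,0,0,0],
    [0.6,0,0,0,0],
    [0.6,0,0,0,0],
    [0.6,-0.01,0,0,0]
  ]
}}

```text
time: 9.5
tool_pos: [0.4711, 0.3745, 0.0628]
ee_rot: [0.284, 1.566, -2.54]
wrist_force: [-0.1, 0.2, 0.0]
width: 0.075
```

Call:
{"fn": "send_rows", "kwargs": {
  "increments": [
    [0.6,-0.03,0,0,0],
    [0.6,-0.06,0,0,0],
    [0.6,-0.1,0,0,0],
    [0.6,-0.12,0,0,0]
  ]
}}

```text
time: 9.83
tool_pos: [0.4739, 0.3764, 0.1911]
ee_rot: [-2.897, 1.563, 0.562]
wrist_force: [-0.7, 0.9, 0.7]
width: 0.0754
```

```bash
python3 - <<'E'
from h import *
snap('wrist','w8')
go(.463,-.049,.19,-1.834)
E
```

```text
t 9.88 tcp [0.4755 0.3774 0.1951] jawyaw -1.254 w 0.0755 F [1.5 0.7 1. ] Tz -0.01 j [ 0.58  0.21  1.26 -0.    1.66  1.83]
tool x axis [ 0.0124  0.0079 -0.9999] delta tool [0.0016 0.4013 0.1447]
roll 0.58
roll -2.5616
roll -2.5616
```

View pics/w8.png

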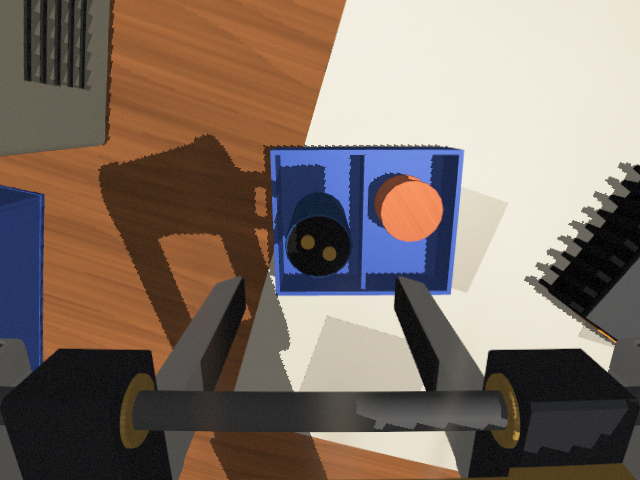

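The capacitor stands upright in the empty half, its top at (318,246). Now to the handle.

Call:
{"fn": "send_rows", "kwargs": {
  "increments": [
    [0,0,0.036,0.013,0.1],
    [0,0,0.074,0.027,0.2],
    [0,0,0.112,0.041,0.3],
    [0,0,0.15,0.055,0.4],
    [0,0,0.188,0.069,0.5]
  ]
}}

```text
time: 10.3
tool_pos: [0.465, 0.1737, 0.1853]
ee_rot: [3.084, 1.57, -0.245]
wrist_force: [0.5, 0.1, 0.1]
width: 0.0478
```

```bash
python3 - <<'E'
from h import *
go(.463,-.049,.17,-1.834)
E
```

```text
t 10.3 tcp [0.465  0.1737 0.1853] jawyaw -1.7582 w 0.0478 F [0.5 0.1 0.1] Tz -0.0 j [ 0.24 -0.03  1.53 -0.    1.64  2.  ]
tool x axis [ 6.e-04 -2.e-04 -1.e+00] delta tool [ 0.0153  0.2192 -0.0395]
roll 0.0758
roll -3.0658
roll -3.0658
```

Call:
{"fn": "send_rows", "kwargs": {
  "increments": [
    [0,0,0.04,-0.007,0.05],
    [0,0,0.08,-0.014,0.076],
    [0,0,0.12,-0.021,0.076],
    [0,0,0.16,-0.028,0.076],
    [0,0,0.195,-0.035,0.076]
  ]
}}

```text
time: 10.72
tool_pos: [0.4639, -0.0251, 0.1855]
ee_rot: [2.803, 1.57, -0.599]
wrist_force: [1.8, 0.4, 0.6]
width: 0.0471
```

```bash
python3 - <<'E'
from h import *
go(.463,-.049,.14,-1.834)
E
```

```text
t 10.72 tcp [ 0.4639 -0.0251  0.1855] jawyaw -1.8307 w 0.0471 F [1.8 0.4 0.6] Tz 0.04 j [-0.18 -0.1   1.6  -0.    1.64  1.65]
tool x axis [ 1.e-03 -7.e-04 -1.e+00] delta tool [ 0.0456  0.0233 -0.0053]
roll 0.0033
roll -3.1383
roll -3.1383
```

Call:
{"fn": "send_rows", "kwargs": {
  "increments": [
    [0,0.01,0.0233,-0.0053,0],
    [0,0.03,0.0233,-0.0053,0],
    [0,0.0456,0.0233,-0.0053,0],
    [0,0.0456,0.0233,-0.0053,0]
  ]
}}

```text
time: 11.05
tool_pos: [0.4612, -0.0469, 0.1361]
ee_rot: [0.043, 1.564, 2.923]
wrist_force: [-1.1, -0.4, -0.5]
width: 0.0468
```

```bash
python3 - <<'E'
from h import *
snap('wrist','w9')
go(.463,-.049,.077,-1.834)
print(proj('w9',[.463,-.049,.094]))
E
```

```text
t 11.1 tcp [ 0.4622 -0.0467  0.1379] jawyaw -1.8308 w 0.0473 F [-0.1  0.3 -0.2] Tz -0.01 j [-0.22 -0.08  1.67 -0.    1.55  1.61]
tool x axis [-3.9e-03  8.0e-04 -1.0e+00] delta tool [ 0.0609  0.002  -0.0016]
roll 0.0032
roll -3.1384
roll -3.1384
[322.75268642 259.77405217]
```

View pics/w9.png

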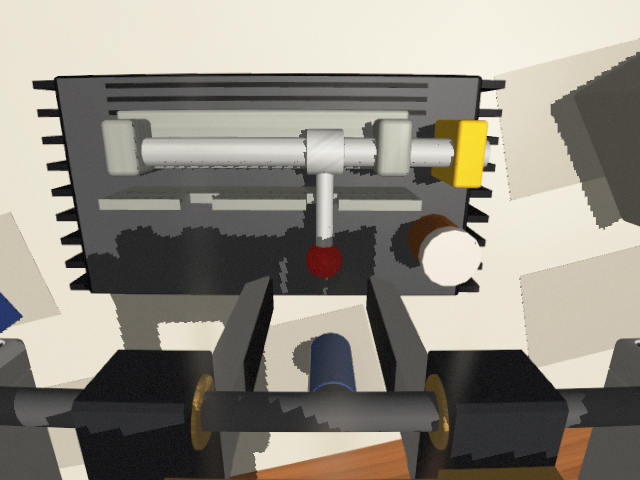

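The ball at (324,261) is where I expected it, centred between the fingers, and the jar at (450,258) is clear of the right one. Descending and gripping.

Call:
{"fn": "send_rows", "kwargs": {
  "increments": [
    [0,0.02,0.002,-0.001,0.003],
    [0,0.045,0.002,-0.001,0.003],
    [0,0.061,0.002,-0.001,0.003],
    [0,0.061,0.002,-0.001,0.003],
    [-1,0.061,0.002,-0.001,0.003]
  ]
}}

```text
time: 11.52
tool_pos: [0.4642, -0.0485, 0.0791]
ee_rot: [1.574, 1.571, -1.829]
wrist_force: [0.2, -0.3, 0.7]
width: 0.0435
```

Call:
{"fn": "send_rows", "kwargs": {
  "increments": [
    [-1,0,0,0,0],
    [-1,0,0,0,0],
    [-1,0,0,0,0],
    [-1,0,0,0,0]
  ]
}}

```text
time: 11.85
tool_pos: [0.4652, -0.0495, 0.0802]
ee_rot: [2.887, 1.567, -0.517]
wrist_force: [-0.7, -1.7, 3.9]
width: 0.0204
```

```bash
python3 - <<'E'
from h import *
snap('wrist','w10')
go(.463,-.049,.077,-1.834)
E
```

```text
t 11.9 tcp [ 0.4652 -0.0494  0.0802] jawyaw -1.833 w 0.0204 F [ 0.3 -1.4  3.7] Tz 0.03 j [-0.23 -0.04  1.75 -0.    1.43  1.61]
tool x axis [ 0.0031 -0.0016 -1.    ] delta tool [0.0032 0.0001 0.0022]
roll 0.001
roll -3.1406
roll -3.1406
```

View pics/w10.png

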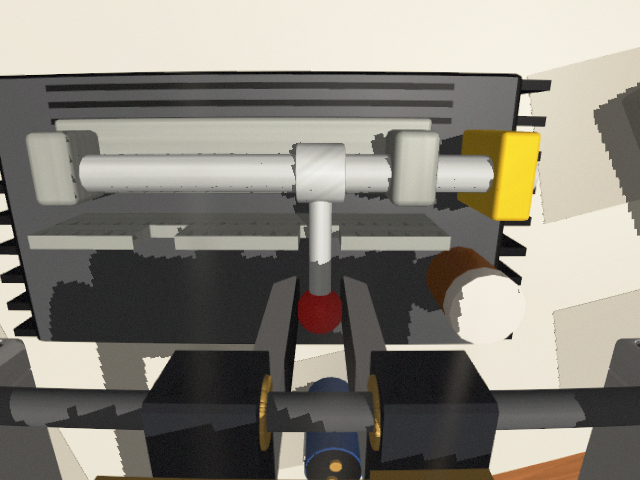

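Ball gripped. Lifting it along its 64 mm arc to about 0.9 rad.

Call:
{"fn": "send_rows", "kwargs": {
  "increments": [
    [-1,-0.0115,0,-0.001,0],
    [-1,-0.0225,0,-0.0041,0],
    [-1,-0.0329,0,-0.0091,0],
    [-1,-0.0422,0,-0.0159,0],
    [-1,-0.0501,0,-0.0242,0]
  ]
}}

```text
time: 12.32
tool_pos: [0.4858, -0.055, 0.1294]
ee_rot: [0.168, 1.566, 3.047]
wrist_force: [-2.0, -1.2, -2.7]
width: 0.0203
```

Call:
{"fn": "send_rows", "kwargs": {
  "increments": [
    [-1,0,0,0,0],
    [-1,0,0,0,0]
  ]
}}

```text
time: 12.48
tool_pos: [0.4868, -0.0552, 0.1297]
ee_rot: [0.446, 1.569, -2.958]
wrist_force: [-4.8, -1.0, 4.4]
width: 0.0205
```

```bash
python3 - <<'E'
from h import *
snap('wrist','w11');snap('side','s11');crop('s11',220,150,360,310,4,'s11c')
go()
E
```

```text
t 12.58 tcp [ 0.4861 -0.055   0.129 ] jawyaw -1.8331 w 0.0201 F [-5.3 -0.7  5.4] Tz 0.01 j [-0.23 -0.02  1.63 -0.    1.53  1.6 ]
tool x axis [-2.4e-03  1.0e-04 -1.0e+00] delta tool [0. 0. 0.]
```

View pics/w11.png

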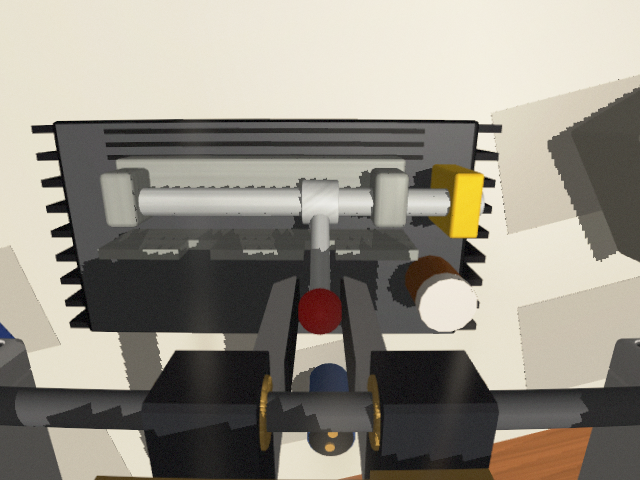

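View pics/s11c.png

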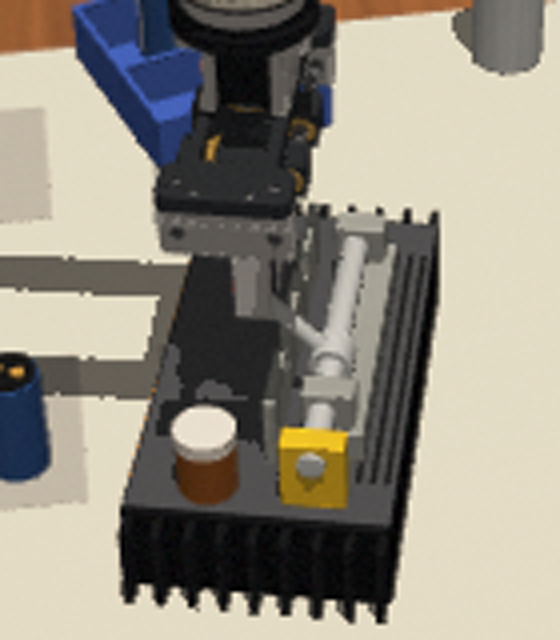

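The handle is up at roughly 0.87 rad and the rod is above the wall. Sliding 70 mm along the bolt.

Call:
{"fn": "send_rows", "kwargs": {
  "increments": [
    [-1,0,-0.014,0,0],
    [-1,0,-0.028,0,0],
    [-1,0,-0.042,0,0],
    [-1,0,-0.056,0,0],
    [-1,0,-0.07,0,0]
  ]
}}

```text
time: 13.0
tool_pos: [0.5041, 0.0128, 0.1287]
ee_rot: [0.565, 1.568, -2.839]
wrist_force: [-4.4, -2.8, 3.3]
width: 0.0201
```

Call:
{"fn": "send_rows", "kwargs": {
  "increments": [
    [-1,0,0,0,0],
    [-1,0,0,0,0],
    [-1,0,0,0,0]
  ]
}}

```text
time: 13.25
tool_pos: [0.5045, 0.014, 0.1287]
ee_rot: [-0.85, 1.567, 2.031]
wrist_force: [-4.9, 3.8, 4.4]
width: 0.0204
```

```bash
python3 - <<'E'
from h import *
snap('wrist','w12');snap('side','s12');crop('s12',220,150,360,310,4,'s12c')
go(.486+.262*.07*1,-.055+.966*.07)
E
```

```text
t 13.35 tcp [0.5045 0.0138 0.1287] jawyaw -1.8321 w 0.0205 F [-5.   2.8  5. ] Tz 0.02 j [-0.09  0.02  1.6   0.    1.53  1.74]
tool x axis [-0.0016  0.0031 -1.    ] delta tool [-0.      0.0011 -0.0002]
```

View pics/w12.png

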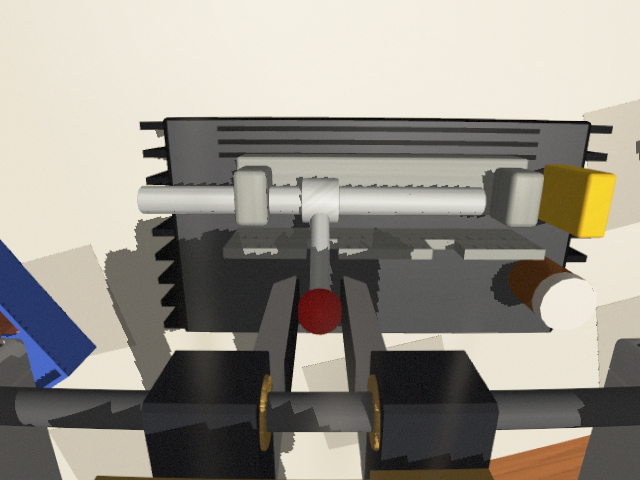

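View pics/s12c.png

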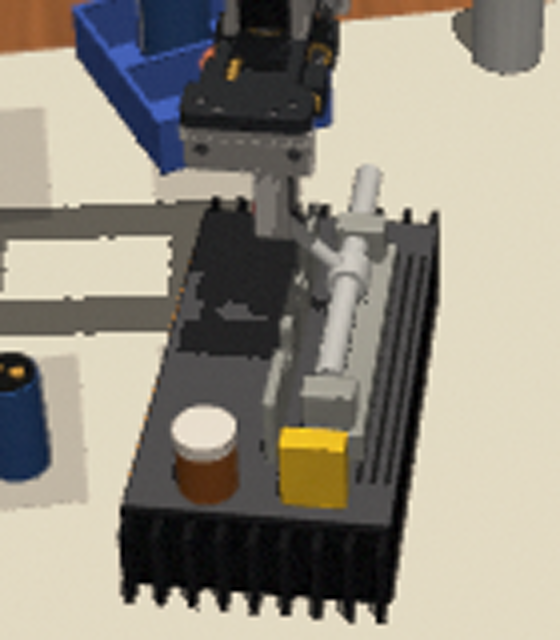

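The bolt is drawn about 71 mm and is out of the keeper. Laying the handle down along the reverse arc.

Call:
{"fn": "send_rows", "kwargs": {
  "increments": [
    [-1,0.0079,0.001,0.0083,0],
    [-1,0.0172,0.001,0.0151,0],
    [-1,0.0276,0.001,0.0201,0],
    [-1,0.038,0.001,0.0232,0],
    [-1,0.05,0.001,0.0242,0]
  ]
}}

```text
time: 13.77
tool_pos: [0.4832, 0.0179, 0.0794]
ee_rot: [-2.737, 1.566, 0.143]
wrist_force: [-6.9, 2.6, 46.0]
width: 0.0199
```

Call:
{"fn": "send_rows", "kwargs": {
  "increments": [
    [-1,0.001,0,0,0],
    [-1,0.001,0,0,0]
  ]
}}

```text
time: 13.93
tool_pos: [0.4831, 0.0179, 0.0778]
ee_rot: [-2.632, 1.567, 0.247]
wrist_force: [3.3, 1.5, 2.5]
width: 0.0206
```

```bash
python3 - <<'E'
from h import *
snap('wrist','w13')
go()
E
```

```text
t 13.98 tcp [0.4831 0.0179 0.0778] jawyaw -1.833 w 0.0203 F [3.1 1.5 2.6] Tz 0.09 j [-0.08 -0.    1.72  0.    1.42  1.75]
tool x axis [ 3.e-03  6.e-04 -1.e+00] delta tool [0. 0. 0.]
```

View pics/w13.png

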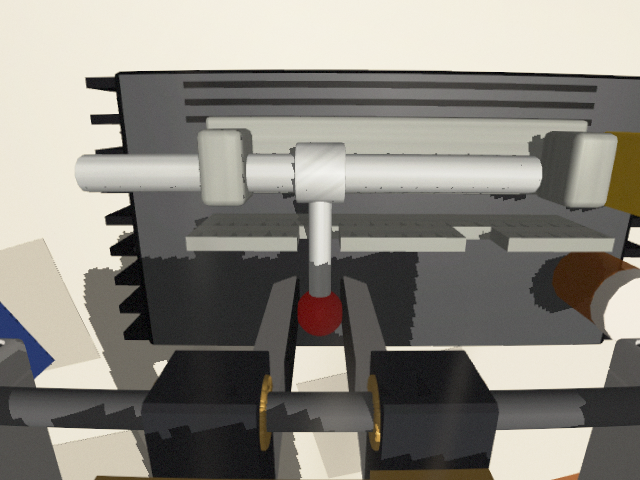

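The rod at (320,235) lies in the left, open notch. Releasing and retreating straight up.

Call:
{"fn": "send_rows", "kwargs": {
  "increments": [
    [0,0,0,0,0],
    [0,0,0,0,0],
    [0,0,0,0,0],
    [0,0,0,0,0],
    [0,-0.01,0,0,0]
  ]
}}

```text
time: 14.4
tool_pos: [0.4797, 0.0177, 0.0851]
ee_rot: [0.259, 1.565, 3.138]
wrist_force: [0.5, -0.9, -0.2]
width: 0.0466
```

Call:
{"fn": "send_rows", "kwargs": {
  "increments": [
    [0,-0.03,0,0,0],
    [0,-0.06,0,0,0],
    [0,-0.1,0,0,0],
    [0,-0.13,0,0,0],
    [0,-0.13,0,0,0]
  ]
}}

```text
time: 14.82
tool_pos: [0.4853, 0.0174, 0.2264]
ee_rot: [-2.983, 1.556, -0.103]
wrist_force: [0.1, 0.3, 0.6]
width: 0.0469
```

```bash
python3 - <<'E'
from h import *
snap('wrist','w14');s=snap('side','s14');snap('scene','sc14')
go()
a=cv2.imread('pics/s14.png')[130:400,225:345];b=cv2.imread('pics/sc14.png')[160:400,230:560]
cv2.imwrite('pics/c14.png',cv2.resize(a,None,fx=2.2,fy=2.2,interpolation=2));cv2.imwrite('pics/d14.png',cv2.resize(b,None,fx=2.4,fy=2.4,interpolation=2))
E
```

```text
t 14.97 tcp [0.4817 0.0177 0.2176] jawyaw -1.8331 w 0.0472 F [-0.5 -0.5  0. ] Tz -0.01 j [-0.08 -0.07  1.5  -0.    1.71  1.75]
tool x axis [-1.e-04 -2.e-04 -1.e+00] delta tool [0. 0. 0.]
```

View pics/w14.png

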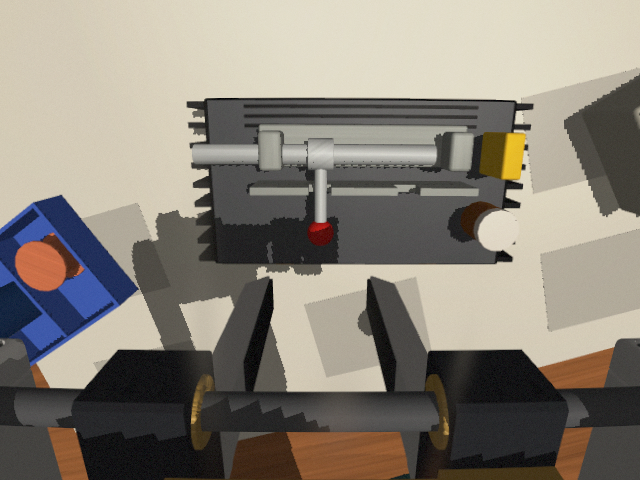

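View pics/c14.png

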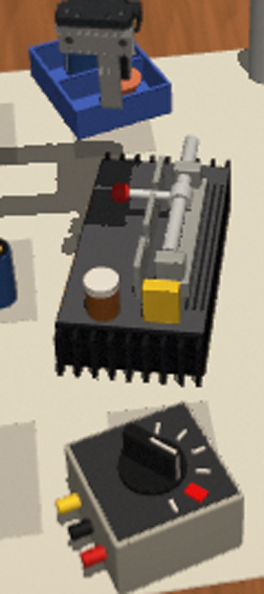

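View pics/d14.png

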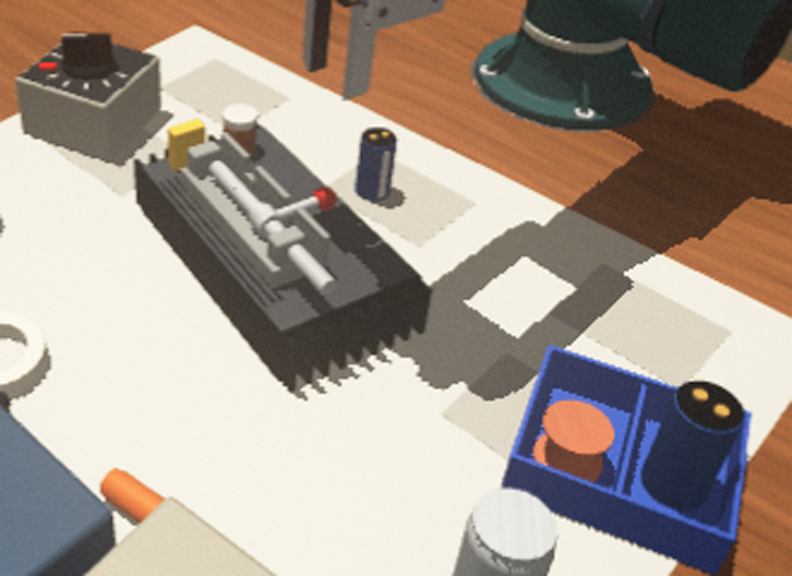

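```bash
python3 - <<'E'
from h import *
b=atz('w14',320,233,.094);print('ball wrist',b,'moved',np.hypot(*(b[:2]-[.4628,-.0492])))
print('ball scene',atz('sc14',230+326/2.4,160+198/2.4,.094))
print('cap scene',atz('sc14',230+709/2.4,160+405/2.4,.099),'w8',atz('w8',318,246,.099))
E
```

```text
ball wrist [0.48070246 0.01896867 0.094     ] moved 0.07048025192121407
ball scene [0.48093332 0.01875395 0.094     ]
cap scene [0.46958512 0.37498326 0.099     ] w8 [0.46956041 0.37686565 0.099     ]
```

```bash
python3 - <<'E'
from h import *
print(robot.close_job())
E
```

```text
the job is handed in; nothing more can be done
None
```

The guard is ready to open and the job is handed in at about 15 s of the 72 s allowed; no verdict was reported.

**What I did**
1. **Selector:** I turned it three clicks clockwise to the red mark.
2. **Capacitor:** I set the large blue capacitor down upright in the empty half of the bin and let go only once it was resting on the floor.
3. **Bolt:** I lifted the handle about 0.87 rad, slid the bolt out of the keeper, and laid the handle in the open notch. Then I drew the arm clear.

**Last checks**
- **Selector:** the line points at the red mark; the bar's tip was where I predicted for that detent.
- **Bolt:** the ball moved 70.5 mm. Two cameras agree on its position to within 1 mm at the 94 mm lying-down height.
- **Capacitor:** it stands upright, about 2 mm from the centre of the empty half.
- **Bystanders:** the jar, reel and small lookalike capacitor look unmoved, judging by eye only. I did not measure any of the bystanders at the end.

**What disagreed**
- **Handle force:** the wrist force briefly reached 46 N as the handle came down, while the fingers held the ball, then fell to about 3 N. The wrist limit is 120 N. The 40 N limit covers only the arm and gripper body, and I saw neither of them touching anything.
- **Chassis size:** the top measures about 270 mm long between its corners rather than 300 mm, because the fins stick out past it. I used the measured corners and notches for the moves.

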